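Unlock and open the bench extraction gate

TASK

Open the gate of the bench dust-extraction inlet before sanding: pull the T-handled lock screw straight out against its spring, screw it anticlockwise out along its thread until it stops tight and stays out by itself, then slide the gate fully open by its handle. Leave the sanding block, the glue bottle, the mug and the model where they stand.

Things in the scene. Friction and masses are not known exactly. Their poses are not given: they have to be found in the camera images.
- extractor: The inlet: a grey sheet-steel box bolted to the bench, 200 mm deep (x), 300 mm wide (y), 155 mm high, a duct elbow behind. Origin at the centre of its underside. Its face slopes 35 degrees from horizontal, rising from a 50 mm high front edge towards its +x; the face's outward normal leans 35 degrees from vertical towards its -x.
- gate_frame: Aluminium slide-gate frame fixed flat on the sloping face. Origin: centre of the 80 mm round mouth, on the face. z: the face's outward normal; y: along the extractor's +y; x: up the slope. A bridge over the gate plate carries the lock screw's round boss, 44 mm diameter, axis at y = 72 mm, top 32 mm above the face.
- lock_grip (a point): Centre of the lock screw's black T-bar, 66 mm long, 16 mm wide, 18 mm tall along the screw. x: along the bar; z: outward along the screw; y: across the bar, the way to pinch it. It stands 32 mm above the boss with the screw in, 47.5 mm when parked; beside the 20 mm hub under it fingers have free room down to the boss.
- lock_lift (a joint): How far the lock screw is out along its axis, m. At 0 the spring (5.5 N, 250 N/m) holds it in and its 10 mm pin locks the gate plate. Let go before the thread has caught, it springs back in. Pulled straight out it meets a stop at about 0.015; it must be at least 0.013 out for the thread to catch. Parked: about 0.0155.
- lock_turn (a joint): Screw angle, rad, growing anticlockwise seen from outside. Starts at -0.5 to 0.3. With the screw in it turns loosely up to about 0.4 only. Held out 0.013 to 0.015 it turns on: the thread takes it at 0.6, moves it out 1.75 mm per rad (2 mm axial play) to a tight stop at 2.6. Beyond 0.8 the thread holds it out by itself, so it can be let go and regripped.
- gate_grip (a point): Middle of the gate's D handle: dark steel round bar, 12 mm thick, 72 mm long between two posts, 42 mm above the gate plate. x: along the bar; z: the face's outward normal; y: the way the gate slides open (the extractor's +y) and the way to pinch the bar. With the gate closed it is 88 mm from the screw's axis.
- gate (a joint): How far the gate plate is open, m: 0 closed, 0.088 fully open against its stop. It slides level along the extractor's +y with about 3 N of friction and stays where it is left. While the screw is in, the pin lets it move no more than 2 mm.
- sander: Bystander: cork and wood sanding block, 120 x 65 x 48 mm. Origin under its centre.
- glue: Bystander: white glue bottle, 60 mm diameter, 150 mm high. Origin under its centre.
- mug: Bystander: white mug, 76 mm diameter, 90 mm high. Origin under its centre.
- model: Bystander: small wooden house model with a pitched cardboard roof on a 140 x 110 mm base, about 83 mm high. Origin under its centre.

How it is judged (in metres and radians):
On the way, in this order (a step that is already met when the one before it is completed fails the run):
1. the lock screw is pulled out against its spring (value of joint lock_lift above 0.012 m), for 0.1 s.
2. the lock screw is screwed out to its tight stop (value of joint lock_turn above 2.4 rad and value of joint lock_lift above 0.0135 m), for 0.2 s.
3. the gate is slid open (value of joint gate above 0.083 m), for 0.2 s.
At the end, for the whole second after the job is handed in: The lock screw is parked by itself at its tight stop (turned beyond 2.4 of 2.6 rad, out more than 13.5 mm) and the gate stands still, open by more than 83 of its 88 mm (all of step 2 and value of joint gate above 0.083 m and velocity of joint gate below 0.01 m/s); the robot touches nothing.
It fails at once if a bystander is moved more than 20 mm or tipped over (distance of any of sander, glue, mug, model from where it was at the start of the episode above 0.02 m or angle between any of glue, mug's own z axis and vertical above 0.5 rad).
It also fails if it takes over 67 s, if anything falls off the work surface, if the arm or the gripper's body presses on something with over 40 N, if the wrist force passes 120 N, or if a joint passes its speed limit or range.

ROBOT

A 6-joint arm with a two-finger parallel gripper is mounted at the origin on the work surface. World frame = base frame: x ahead of the robot, y to its left, z up, the work surface at z = 0. Lengths are in m, angles in degrees, forces in N, time in s.
With the tool pointing down it reaches from about 0.275 to 0.825 m from the base axis. Payload 4.9 kg.
Tool frame: the origin (TCP) lies at the centre of the arm's flange, where the gripper is bolted on; the fingertips stand 173 mm ahead of it and the grasp point (between the pads) lies 155 mm ahead of it; z points along the fingers, y is the direction in which the jaws open and shut (so a half turn about z gives the same grasp; the last joint's range is limited). The gripper opens to 85 mm and grips with 20 to 120 N. Pads are 22 mm wide; open, the fingers measure 114 mm over their backs; the gripper's body (76 mm by 85 mm) begins 54 mm behind the grasp point. The pads swing forward as they close: fully open they stand 13 mm farther back than shut.
Start: joints at [62.613, 18.69, -11.035, 60.275, 0, 82.311], TCP at [0.185, 0.518, 0.405] pointing down, gripper open.
Joint ranges: [-152.03, 152.03], [-55.5, 102.48], [-74.3, 77.21], [-110.64, 120.58], [-84.22, 78.4], [-180, 180]. Speed limits (degrees/s): [147.25, 147.25, 180, 180, 180, 180].

INTERFACE

Orientations are given as [roll, pitch, yaw] about the fixed x, y, z axes, in that order (R = Rz(yaw) Ry(pitch) Rx(roll)).
In Python, from rig import ctrl, optics, workorder gives the robot as it stands.
- The arm moves only by the tool jog_arm, never from a script. Its argument "deltas" is a list of rows, each a list of 7 numbers: the turn, a rotation vector about the tool's x, y, z in degrees, then the shift along the tool's x, y, z in m, then the closure, from 0 (fully open) to 1 (shut). A call has 1 to 8 rows; each row shifts and turns the commanded pose from where the row before left it, along the tool's axes as they then stand; what a row does not reach is not made up. A row lasts 1/12 s, in which the tool goes at most 41.7 mm and 7.16 degrees, less where a joint would pass 70% of its speed; a pose out of reach is approached as far as the arm can. A call is refused whole if a number of a shift passes 0.0417 or a number of a turn 7.16, either way. A call with a gripper value outside its range is refused whole. The fingers move at their own pace and stop on an object; "force" is the grip in N (left out, the last holds). Time passes only in rows, so rows that do not move let the fingers close. It gives the time, the measured TCP pose, the force and the opening at its end, in the units of the state.
- ctrl.get_obs(): the state, without advancing time (a new reading comes with each control period).
- optics.grab_frame(name): name is "side" or "top"; returns a dict with "color" (400x640x3 uint8, red, green, blue), "depth" (400x640 float32, m along the optical axis (not along the pixel's ray), 0 where there is no reading), "fx", "fy", "cx", "cy" (pixels), "R" (3x3) and "t" (3): a world point X has camera coordinates R X + t. Camera axes: x right, y down, z forward; pixel columns grow to the right and rows downward; lengths in m; the calibration is good to about 2 mm. A picture is of the moment at which its call begins.
- workorder.hand_in(): hands the job in, once; it reports no verdict.
The state is a dict: "time": time; "joints": joint angles; "dq": joint speeds; "joint_torque": joint torques, N m; "position": TCP position; "orientation": TCP orientation; "wrist_force": force on the tool from outside, world axes, zero at the start; "moment": the same for the moment, N m; "grip_width": finger opening in m.
Only numpy, scipy, OpenCV 4.12 (cv2) and the standard library are available. Lean on these libraries where they do the work, as an engineer would, in place of code of your own. Each camera call takes 0.05 s, during which the arm holds its last target.

## Working session

There is one attempt and no reset: what is moved stays moved. The work goes in short steps, Python scripts to look and compute and a tool call to move; the robot and the scene stay as the last step left them, time stands still between calls to the robot, and variables do not carry over. Pictures are saved under pics/ and viewed, and the job is handed in when it is done.

Besides the shell and the picture viewer there is one more tool, called after "Request:" by a JSON object that holds its "op" and its "data", one argument or row to a line. jog_arm: Moves the arm, as the interface text tells. Its arguments: {"type":"object","properties":{"deltas":{"type":"array"},"force":{"type":"number"}},"required":["deltas"]}

```bash
ls; mkdir -p pics; python3 - <<'E'
from rig import ctrl, optics
import cv2,numpy as np
print(ctrl.get_obs())
for n in("side","top"):
    f=optics.grab_frame(n); np.savez("pics/%s0.npz"%n,**f)
    cv2.imwrite("pics/%s0.png"%n,f["color"][:,:,::-1])
    print(n,f["fx"],f["cx"],f["cy"],f["R"].round(3).tolist(),f["t"].round(3).tolist())
E
```

```text
pics
{'time': 0.0, 'joints': array([ 6.26130634e+01,  1.87313170e+01, -1.10937946e+01,  6.02761078e+01,
       -1.94871599e-03,  8.23110883e+01]), 'dq': array([0.12992412, 0.0070872 , 0.10772608, 0.03624451, 0.01862949,
       0.00377752]), 'joint_torque': array([-1.43627927e-03, -4.43395400e+01,  2.62444496e+01,  1.54770864e-02,
       -3.49202037e-04, -8.08202230e-06]), 'position': array([0.18523434, 0.51754407, 0.40389793]), 'orientation': array([-1.79899430e+02, -1.16113926e-02,  1.60301967e+02]), 'wrist_force': array([-0.39234946, -0.43461599, -0.76170491]), 'moment': array([-0.03371407, -0.03255243,  0.01301529]), 'grip_width': 0.08558674672568092}
side 373.82164048636815 323.00805295436066 205.55993796034213 [[-0.981, -0.195, -0.022], [-0.094, 0.565, -0.819], [0.172, -0.801, -0.573]] [0.542, 0.157, 1.183]
top 374.735362679387 322.1097415787019 201.02974417666272 [[0.012, -1.0, -0.009], [-0.991, -0.011, -0.131], [0.131, 0.011, -0.991]] [-0.01, 0.554, 1.098]
```

View pics/side0.png

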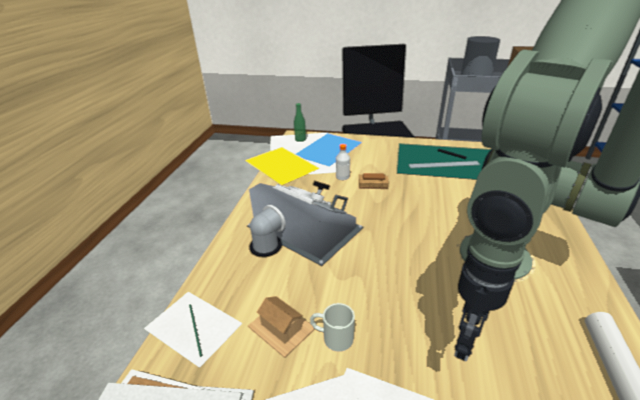

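View pics/top0.png

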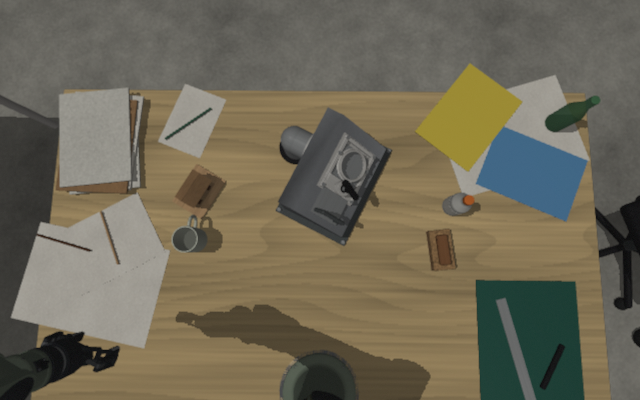

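```bash
cat > h.py <<'E'
import numpy as np,cv2
def load(p):
    d=np.load(p); return {k:d[k] for k in d}
def pts(f):
    v,u=np.mgrid[0:400,0:640]; z=f["depth"]
    c=np.stack([(u-f["cx"])/f["fx"]*z,(v-f["cy"])/f["fy"]*z,z],-1)
    return (c-f["t"])@f["R"]
def ray(f,u,v):
    d=np.array([(u-f["cx"])/f["fx"],(v-f["cy"])/f["fy"],1])@f["R"]
    return -f["t"]@f["R"],d
def onplane(f,u,v,n,c):
    o,d=ray(f,u,v); return o+d*((c-n@o)/(n@d))
def crop(f,x0,y0,x1,y1,s,p):
    cv2.imwrite(p,cv2.resize(f["color"][y0:y1,x0:x1,::-1],None,fx=s,fy=s,interpolation=cv2.INTER_CUBIC))
E
python3 - <<'E'
from h import *
f=load("pics/top0.npz");crop(f,270,100,400,250,4,"pics/t1.png")
P=pts(f)
g=load("pics/side0.npz");crop(g,230,150,390,270,5,"pics/s1.png")
# fit face plane
m=np.zeros((400,640),bool);m[100:250,270:400]=1
m&=(P[...,2]>.03)&(P[...,2]<.17)&(f["depth"]>0)
X=P[m]
best=0;r=np.random.default_rng(0)
for _ in range(800):
    a,b,c=X[r.choice(len(X),3)];n=np.cross(b-a,c-a);n/=np.linalg.norm(n)+1e-12
    if n[2]<0:n=-n
    if abs(np.degrees(np.arccos(n[2]))-35)>4: continue
    k=np.abs((X-a)@n)<.003
    if k.sum()>best:best=k.sum();B=k
Y=X[B];c=Y.mean(0);n=np.linalg.svd(Y-c)[2][2];n*=np.sign(n[2])
print(len(X),best,n,np.degrees(np.arccos(n[2])),c,np.degrees(np.arctan2(-n[1],-n[0])),n@c)
E
```

```text
8246 2549 [-0.25458459 -0.50953869  0.82192275] 34.722265965283015 [ 0.62484271 -0.04886193  0.11335348] 63.45157133708632 -0.04101048340823078
```

View pics/t1.png

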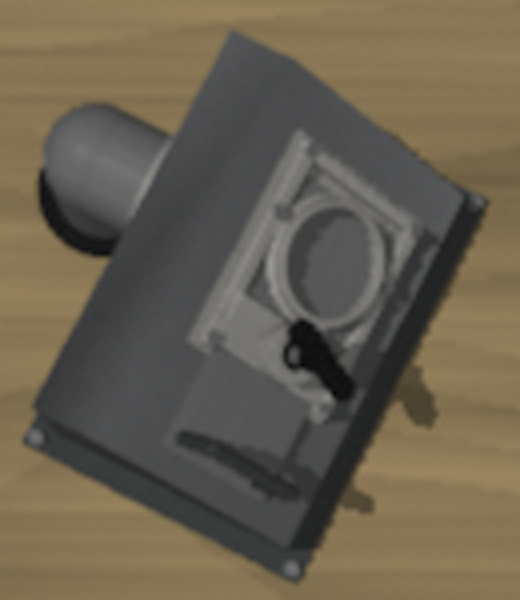

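View pics/s1.png

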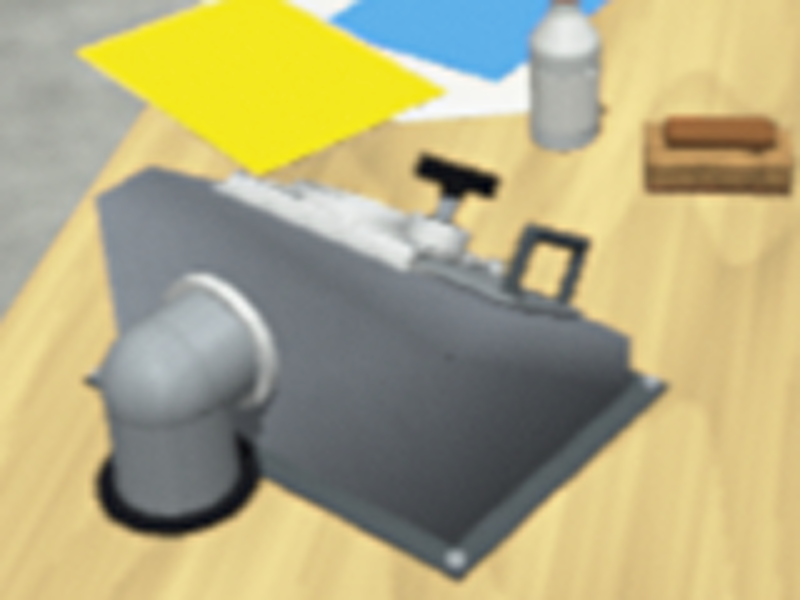

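```bash
cat >> h.py <<'E'
yaw=np.radians(63.45);pt=np.radians(35)
xe=np.array([np.cos(yaw),np.sin(yaw),0]);Y=np.array([-np.sin(yaw),np.cos(yaw),0]);Z=np.array([0,0,1])
N=-np.sin(pt)*xe+np.cos(pt)*Z; X=np.cos(pt)*xe+np.sin(pt)*Z
M=np.stack([X,Y,N])  # face coords = M@p
E
python3 - <<'E'
from h import *
f=load("pics/top0.npz");g=load("pics/side0.npz")
for nm,F,roi in(("top",f,(270,100,400,250)),("side",g,(300,175,355,230))):
    P=pts(F)@M.T; x0,y0,x1,y1=roi
    C=F["color"].max(2); 
    sub=P[y0:y1,x0:x1];z=sub[...,2];d=F["depth"][y0:y1,x0:x1]>0
    h,e=np.histogram(z[d],bins=np.arange(-.1,.08,.004));
    print(nm,[(round(a,3),int(b)) for a,b in zip(e,h) if b>3])
    m=((C<45)[y0:y1,x0:x1]).astype(np.uint8)
    n,l,s,c=cv2.connectedComponentsWithStats(m)
    for i in range(1,n):
        if s[i,4]>25:
            q=sub[(l==i)&d]
            print(i,s[i],c[i]+[x0,y0],np.median(q,0).round(4),q.min(0).round(3),q.max(0).round(3))
E
```

```text
top [(np.float64(-0.1), 137), (np.float64(-0.096), 150), (np.float64(-0.092), 124), (np.float64(-0.088), 124), (np.float64(-0.084), 113), (np.float64(-0.08), 236), (np.float64(-0.076), 348), (np.float64(-0.072), 579), (np.float64(-0.068), 568), (np.float64(-0.064), 520), (np.float64(-0.06), 509), (np.float64(-0.056), 510), (np.float64(-0.052), 507), (np.float64(-0.048), 774), (np.float64(-0.044), 2283), (np.float64(-0.04), 788), (np.float64(-0.036), 1273), (np.float64(-0.032), 767), (np.float64(-0.028), 494), (np.float64(-0.024), 240), (np.float64(-0.02), 230), (np.float64(-0.016), 129), (np.float64(-0.012), 158), (np.float64(-0.008), 94), (np.float64(-0.004), 73), (np.float64(0.0), 61), (np.float64(0.004), 44), (np.float64(0.008), 70), (np.float64(0.012), 90), (np.float64(0.016), 18), (np.float64(0.02), 16), (np.float64(0.024), 25), (np.float64(0.028), 84), (np.float64(0.032), 18)]
1 [ 10  43  20  21 110] [287.84545455 156.24545455] [ 0.3367 -0.5766 -0.2301] [ 0.306 -0.605 -0.256] [ 0.372 -0.565 -0.206]
2 [ 73  50  47  87 465] [365.57849462 194.90322581] [ 0.1121 -0.5772 -0.075 ] [ 
[... 834 characters left out ...]
), 88), (np.float64(-0.016), 76), (np.float64(-0.012), 70), (np.float64(-0.008), 58), (np.float64(-0.004), 52), (np.float64(0.0), 59), (np.float64(0.004), 63), (np.float64(0.008), 72), (np.float64(0.012), 69), (np.float64(0.016), 70), (np.float64(0.02), 77), (np.float64(0.024), 69), (np.float64(0.028), 68), (np.float64(0.032), 47), (np.float64(0.036), 40), (np.float64(0.04), 37), (np.float64(0.044), 35), (np.float64(0.048), 33), (np.float64(0.052), 27), (np.float64(0.056), 26), (np.float64(0.06), 22), (np.float64(0.064), 19), (np.float64(0.068), 17), (np.float64(0.072), 15)]
1 [14  7 15  7 52] [320.71153846 185.25      ] [ 0.2492 -0.5419  0.0211] [ 0.217 -0.557  0.01 ] [ 0.274 -0.532  0.027]
```

```bash
cat > meas.py <<'E'
from h import *
def tbar(F,roi,zlo,zhi,cmax=70):
    P=pts(F)@M.T;x0,y0,x1,y1=roi
    m=np.zeros((400,640),bool);m[y0:y1,x0:x1]=1
    m&=(F["color"].max(2)<cmax)&(F["depth"]>0)&(P[...,2]>zlo)&(P[...,2]<zhi)
    v,u=np.nonzero(m);return u,v,P[m]
def rep(q,s):
    r=cv2.minAreaRect((q[:,:2]*1000).astype(np.float32))
    a=q[:,:2]-q[:,:2].mean(0);w,V=np.linalg.eigh(a.T@a);d=V[:,1]*np.sign(V[0,1])
    print(s,len(q),"mean",q.mean(0).round(4),"rect c",np.round(r[0],1),"size",np.round(r[1],1),"axis deg",np.degrees(np.arctan2(d[1],d[0])).round(1))
E
python3 - <<'E'
from meas import *
f=load("pics/top0.npz");g=load("pics/side0.npz")
u,v,q=tbar(f,(330,175,370,210),.02,.045);rep(q,"T top")
print(u.min(),u.max(),v.min(),v.max())
# ray cast same pixels onto plane z=.031
r=np.array([M@onplane(f,a,b,N,.031) for a,b in zip(u,v)]);rep(r,"T top cast")
u,v,q=tbar(g,(305,175,335,200),.005,.045);rep(q,"T side")
u,v,q=tbar(f,(305,200,350,230),.0,.02,90);rep(q,"H top")
r=np.array([M@onplane(f,a,b,N,.012) for a,b in zip(u,v)]);rep(r,"H top cast")
u,v,q=tbar(g,(330,190,350,215),.0,.02,90);rep(q,"H side")
# face plane levels by region
P=pts(f)@M.T
for nm,(y0,y1,x0,x1) in {"uppersheet":(120,160,325,345)}.items():
    q=P[y0:y1,x0:x1].reshape(-1,3);print(np.percentile(q[:,2],[5,50,95]))
E
```

```text
T top 142 mean [ 0.2411 -0.5443  0.0289] rect c [ 239.5 -545.5] size [17.8 64.8] axis deg -20.0
343 359 180 200
T top cast 142 mean [ 0.2424 -0.5439  0.031 ] rect c [ 242.7 -543.4] size [19.4 67.7] axis deg -18.4
T side 62 mean [ 0.2474 -0.5428  0.0209] rect c [ 245.6 -541.9] size [13.5 59.6] axis deg -21.3
H top 119 mean [ 0.243  -0.4569  0.0122] rect c [ 239.4 -457.2] size [82.8 11.5] axis deg 0.1
H top cast 119 mean [ 0.2428 -0.4569  0.012 ] rect c [ 242.1 -457. ] size [88.6 11.8] axis deg 0.4
H side 27 mean [ 0.2499 -0.4542  0.0074] rect c [ 243.4 -455.9] size [ 8.8 75.1] axis deg -0.5
[-0.05767554 -0.04243023 -0.02755386]
```

```bash
cat >> h.py <<'E'
from scipy.spatial.transform import Rotation as Ro
T0=np.array([.241,-.5445,.021]);H0=np.array([.2425,-.4568,.007])
def tool(theta,flip=0):
    t=np.radians(theta+90+180*flip);y=np.cos(t)*X+np.sin(t)*Y;z=-N
    return np.stack([np.cross(y,z),y,z],1)
def tcp(pf,R,back=0): return M.T@np.asarray(pf)-R[:,2]*(.155+back)
def q456(R,p):
    q1=np.arctan2(p[1],p[0])-np.arcsin(.0739/np.hypot(*p[:2]))
    A=Ro.from_euler('z',-q1).as_matrix()@R
    return np.degrees(q1).round(1),Ro.from_matrix(A).as_euler('YXZ',degrees=True).round(1)
def delta(p,R):
    from rig import ctrl
    o=ctrl.get_obs();Rc=Ro.from_euler('xyz',o["orientation"],degrees=True).as_matrix()
    rv=np.degrees(Ro.from_matrix(Rc.T@R).as_rotvec());d=Rc.T@(p-o["position"]);dl=R.T@(p-o["position"])
    print("t",o["time"].round(2),"turn",rv.round(2),"shift cur axes",d.round(4),"shift tgt axes",dl.round(4),"F",o["wrist_force"].round(1),"Ftool",(Rc.T@o["wrist_force"]).round(1),"w",round(o["grip_width"],4),"q",o["joints"].round(1))
E
python3 - <<'E'
from h import *
print(M.T@T0,M.T@H0)
for fl in(0,1):
    for th in(-20,0,60,149): 
        R=tool(th,fl);p=tcp(T0,R);print(fl,th,p.round(3),q456(R,p))
    R=tool(0,fl);p=tcp(H0,R);print("H",p.round(3),q456(R,p))
    R=tool(-20,fl);delta(tcp(T0,R,.08),R)
E
```

```text
[ 0.56993622 -0.07755764  0.15543411] [ 0.49562314 -0.0300752   0.14482635]
0 -20 [ 0.53  -0.157  0.282] (np.float64(-24.2), array([178.3, -35. , -67.1]))
0 0 [ 0.53  -0.157  0.282] (np.float64(-24.2), array([178.3, -35. , -87.1]))
0 60 [ 0.53  -0.157  0.282] (np.float64(-24.2), array([ 178.3,  -35. , -147.1]))
0 149 [ 0.53  -0.157  0.282] (np.float64(-24.2), array([178.3, -35. , 123.9]))
H [ 0.456 -0.11   0.272] (np.float64(-22.6), array([177.2, -34.9, -85.2]))Traceback (most recent call last):
  File "<stdin>", line 7, in <module>
  File "h.py", line 33, in delta
    print("t",o["time"].round(2),"turn",rv.round(2),"shift cur axes",d.round(4),"shift tgt axes",dl.round(4),"F",o["wrist_force"].round(1),"Ftool",(Rc.T@o["wrist_force"]).round(1),"w",round(o["grip_width"],4),"q",o["joints"].round(1))
              ^^^^^^^^^^^^^^^
AttributeError: 'float' object has no attribute 'round'
```

```bash
sed -i 's/o\["time"\].round(2)/round(o["time"],2)/' h.py; python3 - <<'E'
from h import *
R=tool(-20,1);p=tcp(T0,R,.08);print(p,Ro.from_matrix(R).as_euler('xyz',degrees=True));delta(p,R)
from rig import ctrl;o=ctrl.get_obs();Rc=Ro.from_euler('xyz',o["orientation"],degrees=True).as_matrix()
print(Rc.T@(np.array([.44,-.2,.43])-o["position"]))
E
```

```text
[ 0.50968777 -0.19813372  0.34793484] [-166.53216577  -32.61460715   39.49319676]
t 0.1 turn [-25.97  32.73 112.6 ] shift cur axes [-0.5467 -0.5644  0.0568] shift tgt axes [-0.2028  0.7231 -0.2381] F [-0.  -0.5 -0.4] Ftool [-0.1 -0.4  0.4] w 0.0851 q [ 62.6  18.7 -11.1  60.3  -0.   82.3]
[-0.48170253 -0.58977853 -0.02520293]
```

Request:
{"op": "jog_arm", "data": {
  "deltas": [
    [0, 0, 0, -0.012, -0.0147, -0.001, 0],
    [0, 0, 0, -0.024, -0.0295, -0.0013, 0],
    [0, 0, 0, -0.024, -0.0295, -0.0013, 0],
    [0, 0, 0, -0.024, -0.0295, -0.0013, 0],
    [0, 0, 0, -0.024, -0.0295, -0.0013, 0],
    [0, 0, 0, -0.024, -0.0295, -0.0013, 0],
    [0, 0, 0, -0.024, -0.0295, -0.0013, 0],
    [0, 0, 0, -0.024, -0.0295, -0.0013, 0]
  ]
}}

```text
time: 0.77
position: [0.2801, 0.2472, 0.4146]
orientation: [-180.0, -0.0, 160.3]
wrist_force: [0.2, 0.4, 0.2]
grip_width: 0.0857
```

Request:
{"op": "jog_arm", "data": {
  "deltas": [
    [0, 0, 0, -0.024, -0.0295, -0.0013, 0],
    [0, 0, 0, -0.024, -0.0295, -0.0013, 0],
    [0, 0, 0, -0.024, -0.0295, -0.0013, 0],
    [0, 0, 0, -0.024, -0.0295, -0.0013, 0],
    [0, 0, 0, -0.024, -0.0295, -0.0013, 0],
    [0, 0, 0, -0.024, -0.0295, -0.0013, 0],
    [0, 0, 0, -0.024, -0.0295, -0.0013, 0],
    [0, 0, 0, -0.024, -0.0295, -0.0013, 0]
  ]
}}

```text
time: 1.43
position: [0.3814, -0.04, 0.4252]
orientation: [180.0, 0.0, 160.3]
wrist_force: [1.4, 0.4, -0.6]
grip_width: 0.0855
```

```bash
python3 - <<'E'
from h import *
R=tool(-20,1);p=tcp(T0,R,.08);delta(p,R)
E
```

```text
t 1.43 turn [-25.88  32.65 112.59] shift cur axes [-0.1742 -0.1056  0.0772] shift tgt axes [-0.043  0.213  0.015] F [ 1.4  0.4 -0.6] Ftool [-1.2  0.8  0.6] w 0.0855 q [-17.   -0.2 -30.9  59.3   0.    2.7]
```

Request:
{"op": "jog_arm", "data": {
  "deltas": [
    [-1.5, 1.9, 6.6, 0, 0, 0, 0],
    [-1.5, 1.9, 6.6, 0, 0, 0, 0],
    [-1.5, 1.9, 6.6, 0, 0, 0, 0],
    [-1.5, 1.9, 6.6, 0, 0, 0, 0],
    [-1.5, 1.9, 6.6, 0, 0, 0, 0],
    [-1.5, 1.9, 6.6, 0, 0, 0, 0],
    [-1.5, 1.9, 6.6, 0, 0, 0, 0],
    [-1.5, 1.9, 6.6, 0, 0, 0, 0]
  ]
}}

```text
time: 2.1
position: [0.3814, -0.038, 0.4249]
orientation: [176.2, -18.4, 107.3]
wrist_force: [0.2, -0.4, 0.9]
grip_width: 0.0854
```

Request:
{"op": "jog_arm", "data": {
  "deltas": [
    [-1.5, 1.9, 6.6, 0, 0, 0, 0],
    [-1.5, 1.9, 6.6, 0, 0, 0, 0],
    [-1.5, 1.9, 6.6, 0, 0, 0, 0],
    [-1.5, 1.9, 6.6, 0, 0, 0, 0],
    [-1.5, 1.9, 6.6, 0, 0, 0, 0],
    [-1.5, 1.9, 6.6, 0, 0, 0, 0],
    [-1.5, 1.9, 6.6, 0, 0, 0, 0],
    [-1.5, 1.9, 6.6, 0, 0, 0, 0]
  ]
}}

```text
time: 2.77
position: [0.3814, -0.038, 0.4249]
orientation: [-169.4, -31.8, 47.8]
wrist_force: [1.0, -0.2, 0.6]
grip_width: 0.0855
```

```bash
python3 - <<'E'
from h import *
R=tool(-20,1);p=tcp(T0,R,.08);delta(p,R)
E
```

```text
t 2.77 turn [-1.58  2.27  6.7 ] shift cur axes [-0.0681  0.208   0.0101] shift tgt axes [-0.0438  0.2142  0.0138] F [ 1.  -0.2  0.6] Ftool [ 0.8  0.8 -0.3] w 0.0855 q [-27.9  -0.  -34.1  59.4  33.2 100.2]
```

Request:
{"op": "jog_arm", "data": {
  "deltas": [
    [-1.58, 2.27, 6.5, 0, 0, 0, 0],
    [0, 0, 0.2, -0.0073, 0.0357, 0.0023, 0],
    [0, 0, 0, -0.0073, 0.0357, 0.0023, 0],
    [0, 0, 0, -0.0073, 0.0357, 0.0023, 0],
    [0, 0, 0, -0.0073, 0.0357, 0.0023, 0],
    [0, 0, 0, -0.0073, 0.0357, 0.0023, 0],
    [0, 0, 0, -0.0073, 0.0357, 0.0023, 0],
    [0, 0, 0, 0, 0, 0, 0]
  ]
}}

```text
time: 3.43
position: [0.5134, -0.2016, 0.3447]
orientation: [-166.6, -32.5, 39.7]
wrist_force: [-0.8, -0.1, 0.0]
grip_width: 0.0856
```

```bash
python3 - <<'E'
from h import *
from rig import optics
R=tool(-20,1);p=tcp(T0,R,.08);delta(p,R)
for n in("side","top"):
    f=optics.grab_frame(n); np.savez("pics/%s1.npz"%n,**f)
crop(load("pics/side1.npz"),270,110,400,240,5,"pics/s2.png")
crop(load("pics/top1.npz"),270,100,420,250,4,"pics/t2.png")
E
```

```text
t 3.43 turn [-0.02  0.13  0.17] shift cur axes [ 0.0012 -0.0056 -0.0018] shift tgt axes [ 0.0012 -0.0056 -0.0018] F [-0.8 -0.1  0. ] Ftool [-0.5 -0.5 -0.3] w 0.0856 q [-36.9  24.2 -15.9  57.1  34.2  97.3]
```

View pics/s2.png

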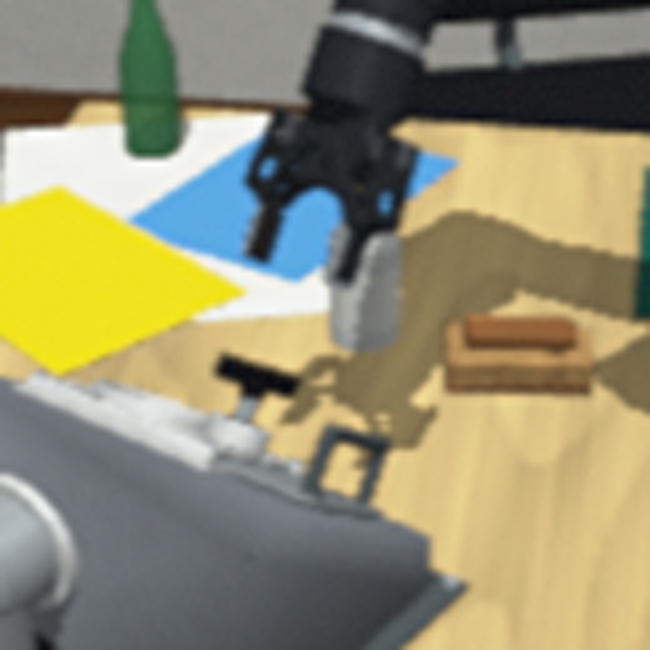

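View pics/t2.png

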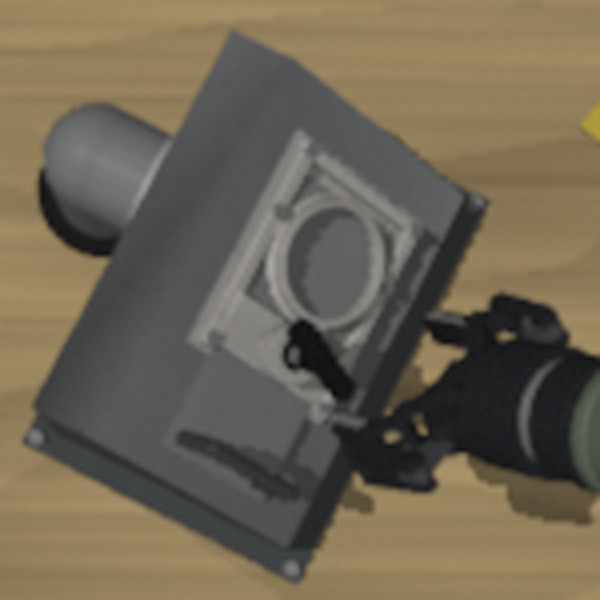

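```bash
sed -i 's/T0=np.array(\[.241,/T0=np.array([.242,/' h.py; python3 - <<'E'
from h import *
R=tool(-20,1);p=tcp(T0,R,.03);delta(p,R)
E
```

```text
t 3.53 turn [-0.16  0.08  0.2 ] shift cur axes [ 0.0005 -0.0013  0.049 ] shift tgt axes [ 0.0005 -0.0014  0.049 ] F [0.3 0.8 0.5] Ftool [ 0.9 -0.4  0.1] w 0.0851 q [-36.7  23.7 -16.3  57.3  34.3  97.3]
```

Request:
{"op": "jog_arm", "data": {
  "deltas": [
    [-0.1, 0.08, 0.2, 0.0005, -0.001, 0.015, 0],
    [0, 0, 0, 0, 0, 0.015, 0],
    [0, 0, 0, 0, 0, 0.015, 0],
    [0, 0, 0, 0, 0, 0.015, 0],
    [0, 0, 0, 0, 0, 0.012, 0],
    [0, 0, 0, 0, 0, 0.007, 0],
    [0, 0, 0, 0, 0, 0, 0],
    [0, 0, 0, 0, 0, 0, 0]
  ]
}}

```text
time: 4.2
position: [0.5305, -0.1553, 0.2853]
orientation: [-166.7, -32.7, 39.7]
wrist_force: [0.5, -0.3, 0.4]
grip_width: 0.0852
```

```bash
python3 - <<'E'
from h import *
from rig import optics
R=tool(-20,1);p=tcp(T0,R,0);delta(p,R)
for n in("side","top"):
    f=optics.grab_frame(n); np.savez("pics/%s2.npz"%n,**f)
crop(load("pics/side2.npz"),270,110,400,240,5,"pics/s3.png")
crop(load("pics/top2.npz"),270,100,420,250,4,"pics/t3.png")
E
```

```text
t 4.2 turn [ 0.05 -0.01  0.2 ] shift cur axes [-0.0018  0.0012  0.0014] shift tgt axes [-0.0018  0.0012  0.0014] F [ 0.5 -0.3  0.4] Ftool [ 0.4  0.5 -0.4] w 0.0852 q [-31.8  26.7 -21.8  45.1  34.8 103.4]
```

View pics/s3.png

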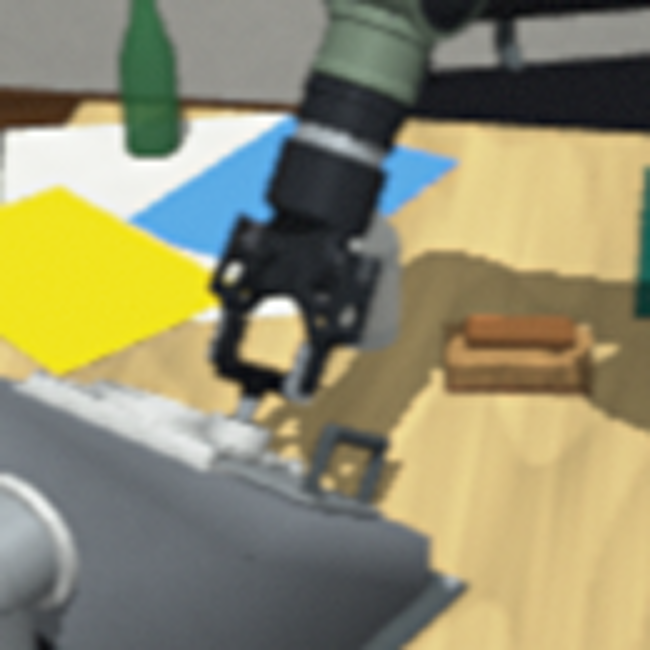

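View pics/t3.png

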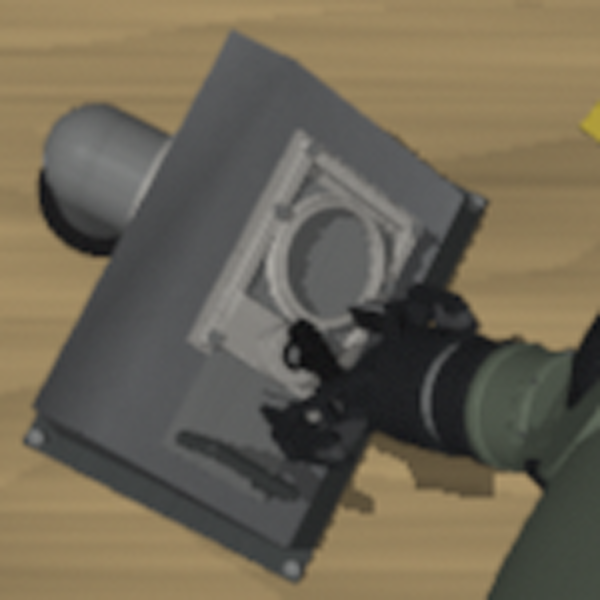

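Request:
{"op": "jog_arm", "data": {
  "deltas": [
    [0, 0, 0, 0, 0, 0, 0.4],
    [0, 0, 0, 0, 0, 0, 0.6],
    [0, 0, 0, 0, 0, 0, 0.7],
    [0, 0, 0, 0, 0, 0, 0.85],
    [0, 0, 0, 0, 0, 0, 1],
    [0, 0, 0, 0, 0, 0, 1],
    [0, 0, 0, 0, 0, 0, 1],
    [0, 0, 0, 0, 0, 0, 1]
  ],
  "force": 70
}}

```text
time: 4.97
position: [0.5322, -0.1578, 0.2853]
orientation: [-167.1, -32.7, 39.8]
wrist_force: [4.2, -5.5, -0.7]
grip_width: 0.0159
```

```bash
python3 - <<'E'
from h import *
R=tool(-20,1);p=tcp(T0,R,0);delta(p,R)
E
```

```text
t 4.97 turn [0.39 0.03 0.29] shift cur axes [-0.0015 -0.0018  0.0022] shift tgt axes [-0.0016 -0.0017  0.0023] F [ 4.2 -5.5 -0.7] Ftool [-0.6  6.8 -1.2] w 0.0159 q [-32.   26.8 -21.6  44.9  34.7 103.4]
```

Request:
{"op": "jog_arm", "data": {
  "deltas": [
    [0, 0, 0, 0, 0.002, 0, 1],
    [0, 0, 0, 0, 0, 0, 1]
  ]
}}

```text
time: 5.13
position: [0.5329, -0.1585, 0.285]
orientation: [-166.9, -32.7, 39.7]
wrist_force: [0.2, -5.1, 4.3]
grip_width: 0.0162
```

```bash
python3 - <<'E'
from h import *
R=tool(-20,1);p=tcp(T0,R,0);delta(p,R)
E
```

```text
t 5.13 turn [ 0.22 -0.    0.19] shift cur axes [-0.0014 -0.0027  0.0022] shift tgt axes [-0.0014 -0.0027  0.0022] F [ 0.2 -5.1  4.3] Ftool [-0.3  2.7 -6.1] w 0.0162 q [-32.   27.  -21.4  45.1  34.8 103.3]
```

Request:
{"op": "jog_arm", "data": {
  "deltas": [
    [0, 0, 0, 0, 0.001, -0.003, 1],
    [0, 0, 0, 0, 0, -0.004, 1],
    [0, 0, 0, 0, 0, -0.004, 1],
    [0, 0, 0, 0, 0, -0.003, 1],
    [0, 0, 0, 0, 0, 0, 1],
    [0, 0, 0, 0, 0, 0, 1]
  ]
}}

```text
time: 5.63
position: [0.5298, -0.1651, 0.2948]
orientation: [-166.7, -32.7, 39.7]
wrist_force: [8.1, 1.9, -8.8]
grip_width: 0.0164
```

```bash
python3 - <<'E'
from h import *
R=tool(-20,1);p=tcp(T0,R,0);delta(p,R)
E
```

```text
t 5.63 turn [ 0.06 -0.01  0.2 ] shift cur axes [-0.0012 -0.003   0.0144] shift tgt axes [-0.0012 -0.003   0.0144] F [ 8.1  1.9 -8.8] Ftool [ 1.5  6.3 10.3] w 0.0164 q [-32.8  26.5 -20.5  47.2  34.8 102.3]
```

Request:
{"op": "jog_arm", "data": {
  "deltas": [
    [0, 0, 0, 0, 0, -0.002, 1],
    [0, 0, 0, 0, 0, 0, 1],
    [0, 0, 0, 0, 0, 0, 1]
  ]
}}

```text
time: 5.88
position: [0.5293, -0.166, 0.2963]
orientation: [-166.7, -32.7, 39.7]
wrist_force: [7.2, 0.9, -8.9]
grip_width: 0.0161
```

```bash
python3 - <<'E'
from h import *
R=tool(-20,1);p=tcp(T0,R,0);delta(p,R)
E
```

```text
t 5.88 turn [ 0.04 -0.01  0.2 ] shift cur axes [-0.0012 -0.003   0.0162] shift tgt axes [-0.0012 -0.003   0.0162] F [ 7.2  0.9 -8.9] Ftool [0.3 6.3 9.6] w 0.0161 q [-32.9  26.4 -20.4  47.5  34.8 102.1]
```

Request:
{"op": "jog_arm", "data": {
  "deltas": [
    [0, 0, -4, 0, 0.0015, 0, 1],
    [0, 0, -6, 0, 0, 0, 1],
    [0, 0, -6, 0, 0, 0, 1],
    [0, 0, -6, 0, 0, 0, 1],
    [0, 0, -6, 0, 0, 0, 1],
    [0, 0, 0, 0, 0, 0, 1]
  ]
}}

```text
time: 6.38
position: [0.5292, -0.1658, 0.2954]
orientation: [174.4, -34.7, 73.5]
wrist_force: [2.9, 5.4, -8.1]
grip_width: 0.016
```

```bash
python3 - <<'E'
from h import *
R=tool(-20,1);p=tcp(T0,R,0);delta(p,R)
E
```

```text
t 6.38 turn [-0.2  -0.04 28.29] shift cur axes [ 0.0007 -0.0029  0.0153] shift tgt axes [-0.0008 -0.0029  0.0153] F [ 2.9  5.4 -8.1] Ftool [ 0.4  0.3 10.1] w 0.016 q [-32.9  26.6 -20.3  47.7  34.8  73.9]
```

Request:
{"op": "jog_arm", "data": {
  "deltas": [
    [0, 0, -5, 0, 0, -0.0005, 1],
    [0, 0, -6, 0, 0, -0.0005, 1],
    [0, 0, -6, 0, 0, 0, 1],
    [0, 0, -6, 0, 0, 0, 1],
    [0, 0, -6, 0, 0, 0, 1],
    [0, 0, 0, 0, 0, 0, 1]
  ]
}}

```text
time: 6.88
position: [0.5283, -0.1661, 0.2957]
orientation: [157.3, -27.4, 106.3]
wrist_force: [0.6, 5.3, -10.0]
grip_width: 0.016
```

```bash
python3 - <<'E'
from h import *
R=tool(-20,1);p=tcp(T0,R,0);delta(p,R)
from rig import ctrl;print(ctrl.get_obs()["moment"])
E
```

```text
t 6.88 turn [-3.100e-01 -3.000e-02  5.713e+01] shift cur axes [ 0.0019 -0.0014  0.016 ] shift tgt axes [-0.0002 -0.0024  0.016 ] F [  0.6   5.3 -10. ] Ftool [-0.2 -2.4 11. ] w 0.016 q [-32.9  26.5 -20.3  47.9  34.7  44.9]
[-0.56535774  0.77465727  0.37950603]
```

Request:
{"op": "jog_arm", "data": {
  "deltas": [
    [0, 0, -6, 0, 0, -0.0001, 1],
    [0, 0, -6, 0, 0, -0.0001, 1],
    [0, 0, -6, 0, 0, -0.0001, 1],
    [0, 0, -6, 0, 0, -0.0001, 1],
    [0, 0, -6, 0, 0, -0.0001, 1],
    [0, 0, -6, 0, 0, -0.0001, 1],
    [0, 0, 0, 0, 0, 0, 1]
  ]
}}

```text
time: 7.47
position: [0.5276, -0.1668, 0.2957]
orientation: [146.4, -9.9, 139.5]
wrist_force: [-3.6, 3.2, -11.0]
grip_width: 0.0161
```

```bash
python3 - <<'E'
from h import *
R=tool(-20,1);p=tcp(T0,R,0);delta(p,R)
from rig import ctrl;print(ctrl.get_obs()["moment"],ctrl.get_obs()["moment"]@N)
E
```

```text
t 7.47 turn [-4.200e-01 -1.000e-02  9.295e+01] shift cur axes [0.0022 0.0009 0.0166] shift tgt axes [ 0.0007 -0.0024  0.0166] F [ -3.6   3.2 -11. ] Ftool [ 2.8 -6.4  9.8] w 0.0161 q [-33.   26.5 -20.3  48.   34.5   9. ]
[-1.38415547  1.5623637   0.6211555 ] 0.06205283601806638
```

Request:
{"op": "jog_arm", "data": {
  "deltas": [
    [0, 0, -6, 0, -0.0008, -0.0001, 1],
    [0, 0, -6, 0, -0.0008, -0.0001, 1],
    [0, 0, -6, 0, 0, -0.0001, 1],
    [0, 0, -6, 0, 0, -0.0001, 1],
    [0, 0, -6, 0, 0, -0.0001, 1],
    [0, 0, -6, 0, 0, -0.0001, 1],
    [0, 0, -6, 0, 0, -0.0001, 1],
    [0, 0, -6, 0, 0, -0.0001, 1]
  ]
}}

```text
time: 8.13
position: [0.5268, -0.1689, 0.2958]
orientation: [149.2, 16.9, 179.9]
wrist_force: [-2.1, 0.7, -12.4]
grip_width: 0.016
```

```bash
python3 - <<'E'
from h import *
R=tool(-20,1);p=tcp(T0,R,0);delta(p,R)
from rig import ctrl;print(ctrl.get_obs()["moment"],ctrl.get_obs()["moment"]@N)
E
```

```text
t 8.13 turn [-4.3000e-01 -5.0000e-02  1.4102e+02] shift cur axes [0.0002 0.0039 0.0179] shift tgt axes [ 0.0022 -0.0032  0.0179] F [ -2.1   0.7 -12.4] Ftool [ 5.6 -5.2 10. ] w 0.016 q [-33.2  26.5 -20.3  48.1  34.5 -39.3]
[-1.88140185  1.38800485  0.21022998] -0.057613669673647804
```

Request:
{"op": "jog_arm", "data": {
  "deltas": [
    [0, 0, -5, -0.0005, -0.0008, 0, 1],
    [0, 0, -5, -0.0005, -0.0008, 0, 1],
    [0, 0, -5, 0, 0, 0, 1],
    [0, 0, -5, 0, 0, 0, 1],
    [0, 0, -4, 0, 0, 0, 1],
    [0, 0, 0, 0, 0, 0, 1]
  ]
}}

```text
time: 8.63
position: [0.5277, -0.1701, 0.2955]
orientation: [158.0, 27.7, -157.1]
wrist_force: [-5.5, 1.6, -8.9]
grip_width: 0.0161
```

```bash
python3 - <<'E'
from h import *
R=tool(-20,1);p=tcp(T0,R,0);delta(p,R)
from rig import ctrl;print(ctrl.get_obs()["moment"],ctrl.get_obs()["moment"]@N)
E
```

```text
t 8.63 turn [ -0.44  -0.23 164.83] shift cur axes [-0.0012  0.0051  0.018 ] shift tgt axes [ 0.0025 -0.0047  0.018 ] F [-5.5  1.6 -8.9] Ftool [8.  1.2 6.8] w 0.0161 q [-33.3  26.7 -20.1  48.2  34.5 -63.2]
[-1.43162174  1.63368155  0.64028421] 0.0532989311175179
```

Request:
{"op": "jog_arm", "data": {
  "deltas": [
    [0, 0, -3, 0.001, 0, 0, 1],
    [0, 0, -3, 0.001, 0, 0, 1],
    [0, 0, 0, 0, 0, 0, 1]
  ]
}}

```text
time: 8.88
position: [0.5269, -0.1708, 0.2953]
orientation: [161.1, 29.9, -150.8]
wrist_force: [-2.7, 3.2, -9.3]
grip_width: 0.0161
```

```bash
python3 - <<'E'
from h import *
R=tool(-20,1);p=tcp(T0,R,0);delta(p,R)
from rig import ctrl;print(ctrl.get_obs()["moment"],ctrl.get_obs()["moment"]@N)
E
```

```text
t 8.88 turn [-1.6000e-01 -1.8000e-01  1.7083e+02] shift cur axes [-0.0027  0.0051  0.0184] shift tgt axes [ 0.0035 -0.0047  0.0184] F [-2.7  3.2 -9.3] Ftool [5.4 1.4 8.6] w 0.0161 q [-33.4  26.6 -20.2  48.1  34.6 -69.3]
[-0.93437504  1.21340853  0.24073717] -0.1858353967212166
```

Request:
{"op": "jog_arm", "data": {
  "deltas": [
    [0, 0, -3, 0.001, 0, 0, 1],
    [0, 0, -3, 0, 0, 0, 1],
    [0, 0, 0, 0, 0, 0, 1],
    [0, 0, 0, 0, 0, 0, 1]
  ]
}}

```text
time: 9.22
position: [0.5266, -0.1713, 0.2952]
orientation: [164.5, 31.8, -144.2]
wrist_force: [-1.4, 4.9, -8.9]
grip_width: 0.0158
```

```bash
python3 - <<'E'
from h import *
R=tool(-20,1);p=tcp(T0,R,0);delta(p,R)
from rig import ctrl;print(ctrl.get_obs()["moment"],ctrl.get_obs()["moment"]@N)
E
```

```text
t 9.22 turn [-6.0000e-02 -1.3000e-01  1.7674e+02] shift cur axes [-0.0037  0.005   0.0187] shift tgt axes [ 0.004  -0.0048  0.0187] F [-1.4  4.9 -8.9] Ftool [3.2 2.4 9.4] w 0.0158 q [-33.5  26.6 -20.3  48.1  34.7 -75.3]
[-0.53965192  1.64076325 -0.6597103 ] -1.2439077930003992
```

Request:
{"op": "jog_arm", "data": {
  "deltas": [
    [0, 0, 0, 0, 0, 0.0008, 1],
    [0, 0, 0, 0, 0, 0, 0.7],
    [0, 0, 0, 0, 0, 0, 0.5],
    [0, 0, 0, 0, 0, 0, 0.2],
    [0, 0, 0, 0, 0, 0, 0],
    [0, 0, 0, 0, 0, 0, 0],
    [0, 0, 0, 0, 0, -0.01, 0],
    [0, 0, 0, 0, 0, -0.03, 0]
  ]
}}

```text
time: 9.88
position: [0.5167, -0.1904, 0.3262]
orientation: [164.6, 31.9, -143.8]
wrist_force: [-0.2, 0.2, -0.0]
grip_width: 0.0851
```

Request:
{"op": "jog_arm", "data": {
  "deltas": [
    [0, 0, 0, 0, 0, -0.035, 0],
    [0, 0, 0, 0, 0, -0.025, 0],
    [0, 0, 0, 0, 0, 0, 0]
  ]
}}

```text
time: 10.13
position: [0.5024, -0.2257, 0.3821]
orientation: [165.4, 32.1, -143.7]
wrist_force: [-0.6, 0.0, 0.9]
grip_width: 0.0856
```

```bash
python3 - <<'E'
from h import *
from meas import *
from rig import optics
for n in("side","top"):
    f=optics.grab_frame(n); np.savez("pics/%s3.npz"%n,**f)
g=load("pics/side3.npz");f=load("pics/top3.npz")
crop(g,270,110,400,240,5,"pics/s4.png")
crop(f,270,100,420,250,4,"pics/t4.png")
u,v,q=tbar(f,(330,165,375,212),.03,.065);rep(q,"T top");
u,v,q=tbar(g,(305,172,335,200),.02,.06);rep(q,"T side")
u,v,q=tbar(f,(305,200,350,230),.0,.02,90);rep(q,"H top")
R=tool(0,0);p=tcp(H0,R,.08);delta(p,R)
E
```

```text
T top 163 mean [ 0.2411 -0.544   0.0431] rect c [ 239.3 -545.3] size [18.  64.1] axis deg -32.9
T side 70 mean [ 0.2473 -0.5435  0.0362] rect c [ 245.1 -542.7] size [ 9.9 58.2] axis deg -33.8
H top 118 mean [ 0.2426 -0.4569  0.0122] rect c [ 239.5 -457.2] size [80.5 11.6] axis deg -0.0
t 10.23 turn [-2.600e-01  1.000e-02 -2.279e+01] shift cur axes [0.0308 0.0874 0.0535] shift tgt axes [-0.0055  0.0923  0.0539] F [ 0.4  0.2 -0.8] Ftool [ 0.1 -0.3  0.9] w 0.086 q [-39.5  22.8 -12.8  63.   34.  -82.7]
```

View pics/s4.png

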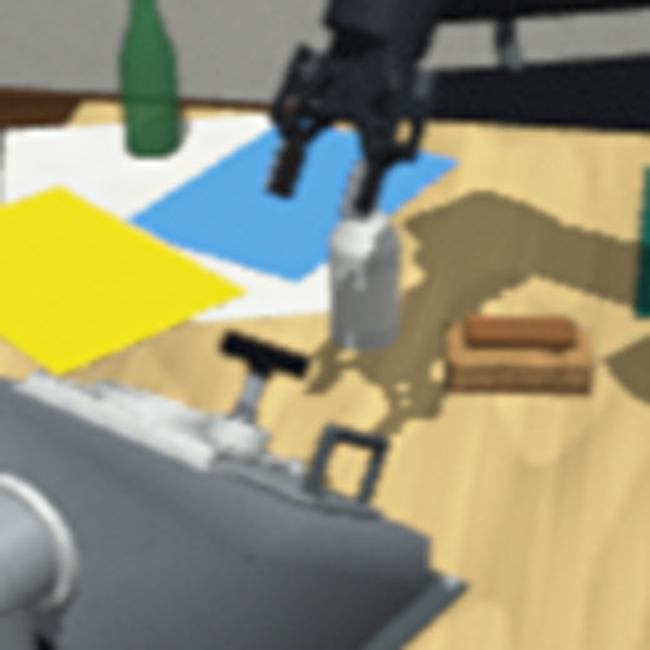

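View pics/t4.png

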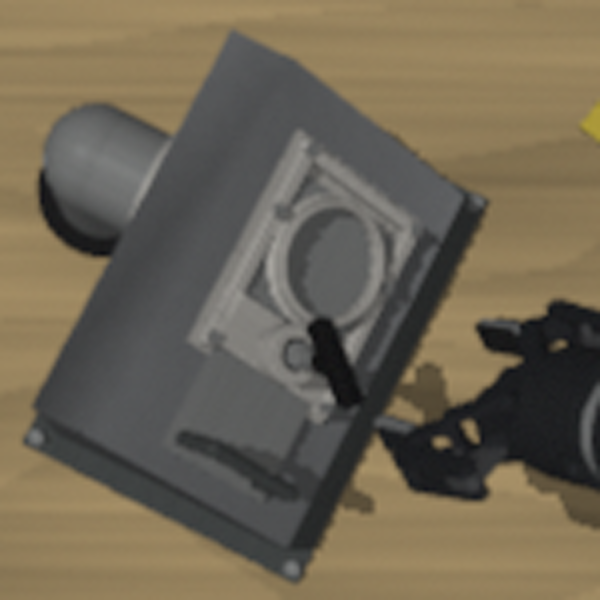

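Request:
{"op": "jog_arm", "data": {
  "deltas": [
    [0, 0, -5.7, 0, 0, 0, 0],
    [0, 0, -5.7, 0, 0, 0, 0],
    [0, 0, -5.7, 0, 0, 0, 0],
    [0, 0, -5.7, 0, 0, 0, 0],
    [0, 0, 0, -0.0018, 0.03, 0.01, 0],
    [0, 0, 0, -0.0018, 0.03, 0.02, 0],
    [0, 0, 0, -0.0018, 0.03, 0.02, 0],
    [0, 0, 0, 0, 0, 0, 0]
  ]
}}

```text
time: 10.9
position: [0.4294, -0.1458, 0.334]
orientation: [178.8, 35.1, -117.1]
wrist_force: [-1.3, 0.3, -1.0]
grip_width: 0.0859
```

Request:
{"op": "jog_arm", "data": {
  "deltas": [
    [0, 0, 0, 0, 0, 0, 0]
  ]
}}

```text
time: 10.98
position: [0.4341, -0.15, 0.3373]
orientation: [179.6, 35.1, -116.7]
wrist_force: [0.6, -0.4, 0.8]
grip_width: 0.0851
```

```bash
sed -i 's/-.4568,/-.4588,/' h.py; python3 - <<'E'
from h import *
R=tool(0,0);p=tcp(H0,R,.0);delta(p,R)
E
```

```text
t 10.98 turn [ 0.26  0.06 -0.14] shift cur axes [ 0.0001 -0.0038  0.08  ] shift tgt axes [ 0.     -0.0034  0.08  ] F [ 0.6 -0.4  0.8] Ftool [-0.4 -0.8 -0.7] w 0.0851 q [ -37.7   15.7  -30.1   52.2   34.2 -103.6]
```

Request:
{"op": "jog_arm", "data": {
  "deltas": [
    [0.2, 0, 0, 0, -0.001, 0.015, 0],
    [0, 0, 0, 0, 0, 0.02, 0],
    [0, 0, 0, 0, 0, 0.02, 0],
    [0, 0, 0, 0, 0, 0.015, 0],
    [0, 0, 0, 0, 0, 0.008, 0],
    [0, 0, 0, 0, 0, 0, 0],
    [0, 0, 0, 0, 0, 0, 0]
  ]
}}

```text
time: 11.57
position: [0.458, -0.1136, 0.2756]
orientation: [-179.7, 35.0, -116.6]
wrist_force: [0.3, 0.1, -0.2]
grip_width: 0.0853
```

```bash
python3 - <<'E'
from h import *
from rig import optics
R=tool(0,0);p=tcp(H0,R,.0);delta(p,R)
g=optics.grab_frame("side");np.savez("pics/side4.npz",**g);crop(g,270,110,400,240,5,"pics/s5.png")
E
```

```text
t 11.57 turn [-0.26 -0.01 -0.  ] shift cur axes [0.     0.0017 0.0046] shift tgt axes [0.     0.0017 0.0046] F [ 0.3  0.1 -0.2] Ftool [-0.1 -0.2  0.3] w 0.0853 q [-32.2  20.1 -34.8  38.7  34.8 -96.7]
```

View pics/s5.png

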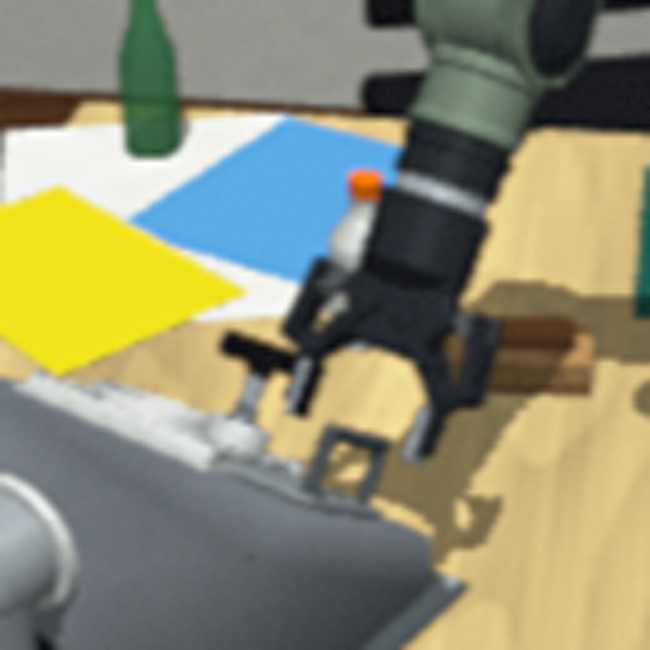

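Request:
{"op": "jog_arm", "data": {
  "deltas": [
    [0, 0, 0, 0, 0.001, 0.004, 0.1],
    [0, 0, 0, 0, 0, 0, 0.4],
    [0, 0, 0, 0, 0, 0, 0.7],
    [0, 0, 0, 0, 0, 0, 1],
    [0, 0, 0, 0, 0, 0, 1],
    [0, 0, 0, 0, 0, 0, 1],
    [0, 0, 0, 0, 0, 0, 1],
    [0, 0, 0, 0, 0, 0, 1]
  ],
  "force": 50
}}

```text
time: 12.28
position: [0.4576, -0.1111, 0.2725]
orientation: [-179.7, 35.0, -116.6]
wrist_force: [-0.4, -1.5, 2.6]
grip_width: 0.0105
```

```bash
python3 - <<'E'
from h import *
from rig import optics
R=tool(0,0);p=tcp(H0,R,.0);delta(p,R)
E
```

```text
t 12.28 turn [-0.29 -0.02 -0.03] shift cur axes [-0.0001  0.0002  0.0009] shift tgt axes [-0.0001  0.0002  0.0009] F [-0.4 -1.5  2.6] Ftool [-0.2 -0.3 -3. ] w 0.0105 q [-32.   20.2 -35.3  38.   34.8 -96.4]
```

Request:
{"op": "jog_arm", "data": {
  "deltas": [
    [0, 0, 0, 0, 0.006, 0, 1],
    [0, 0, 0, 0, 0.012, 0, 1],
    [0, 0, 0, 0, 0.014, 0, 1],
    [0, 0, 0, 0, 0.014, 0, 1],
    [0, 0, 0, 0, 0.014, 0, 1],
    [0, 0, 0, 0, 0.012, 0, 1],
    [0, 0, 0, 0, 0.006, 0, 1],
    [0, 0, 0, 0, 0, 0, 1]
  ]
}}

```text
time: 12.95
position: [0.387, -0.0757, 0.2725]
orientation: [-179.7, 34.9, -116.6]
wrist_force: [-6.8, -4.3, 8.1]
grip_width: 0.0101
```

```bash
python3 - <<'E'
from h import *
from rig import optics
R=tool(0,0);p=tcp(H0,R,.0);delta(p,R)
E
```

```text
t 12.95 turn [-0.32 -0.07 -0.05] shift cur axes [-0.0001 -0.0788  0.0013] shift tgt axes [-0.     -0.0788  0.0008] F [-6.8 -4.3  8.1] Ftool [  1.    4.  -10.6] w 0.0101 q [-33.1  13.3 -45.9  35.   34.7 -97.7]
```

```bash
python3 - <<'E'
from h import *
from rig import optics
g=optics.grab_frame("side");np.savez("pics/side5.npz",**g);crop(g,270,110,400,240,5,"pics/s6.png")
g=optics.grab_frame("top");np.savez("pics/top5.npz",**g);crop(g,270,100,420,250,4,"pics/t6.png")
E
```

```text
(no output)
```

View pics/s6.png

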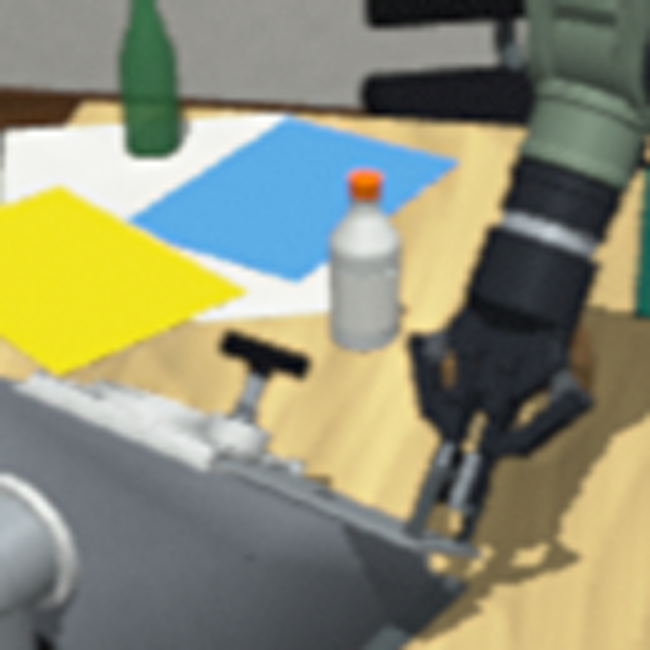

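View pics/t6.png

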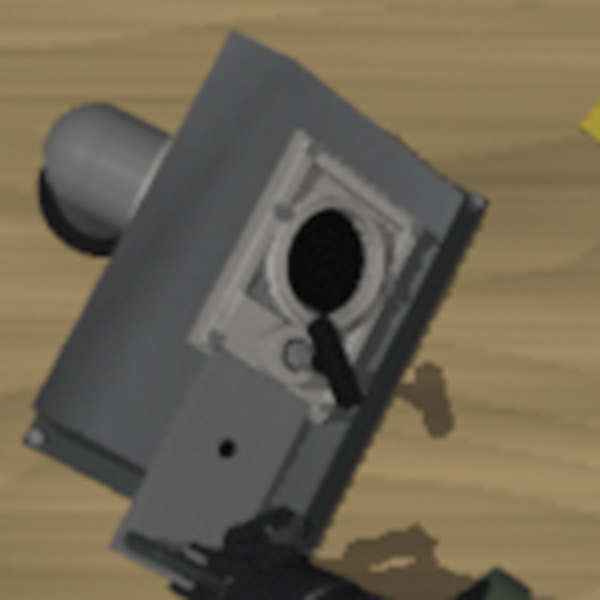

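Request:
{"op": "jog_arm", "data": {
  "deltas": [
    [0, 0, 0, 0, 0.004, -0.001, 1],
    [0, 0, 0, 0, 0.004, 0, 1],
    [0, 0, 0, 0, 0.003, 0, 1],
    [0, 0, 0, 0, 0, 0, 1],
    [0, 0, 0, 0, 0, 0, 1]
  ]
}}

```text
time: 13.47
position: [0.3785, -0.0718, 0.2727]
orientation: [-179.6, 35.0, -116.5]
wrist_force: [6.4, 1.1, -8.4]
grip_width: 0.0103
```

```bash
python3 - <<'E'
from h import *
R=tool(0,0);p=tcp(H0,R,.0);delta(p,R)
E
```

```text
t 13.47 turn [-0.4  -0.04  0.07] shift cur axes [-0.     -0.0882  0.0018] shift tgt axes [-0.0001 -0.0882  0.0011] F [ 6.4  1.1 -8.4] Ftool [ 1.7 -5.2  9.1] w 0.0103 q [-33.3  12.4 -47.1  34.7  34.7 -98. ]
```

Request:
{"op": "jog_arm", "data": {
  "deltas": [
    [0, 0, 0, 0, 0.0025, 0.0005, 1],
    [0, 0, 0, 0, 0, 0, 1],
    [0, 0, 0, 0, 0, 0, 1],
    [0, 0, 0, 0, 0, 0, 1]
  ]
}}

```text
time: 13.8
position: [0.3779, -0.0714, 0.2728]
orientation: [-179.2, 34.9, -116.3]
wrist_force: [13.5, -1.1, -11.4]
grip_width: 0.0104
```

```bash
python3 - <<'E'
from h import *
R=tool(0,0);p=tcp(H0,R,.0);delta(p,R)
E
```

```text
t 13.8 turn [-0.62 -0.06  0.2 ] shift cur axes [ 0.0003 -0.0888  0.0022] shift tgt axes [-0.     -0.0888  0.0012] F [ 13.5  -1.1 -11.4] Ftool [  2.4 -12.5  12.3] w 0.0104 q [-33.3  12.2 -47.3  34.4  34.7 -98. ]
```

Request:
{"op": "jog_arm", "data": {
  "deltas": [
    [0, 0, 0, 0, -0.0015, 0, 1],
    [0, 0, 0, 0, 0, 0, 0.8],
    [0, 0, 0, 0, 0, 0, 0.5],
    [0, 0, 0, 0, 0, 0, 0.3],
    [0, 0, 0, 0, 0, 0, 0.3],
    [0, 0, 0, 0, 0, -0.01, 0.3],
    [0, 0, 0, 0, 0, -0.03, 0.3],
    [0, 0, 0, 0, 0, -0.035, 0.3]
  ]
}}

```text
time: 14.47
position: [0.3562, -0.1079, 0.3335]
orientation: [180.0, 35.1, -116.6]
wrist_force: [1.9, -1.8, -0.2]
grip_width: 0.0595
```

Request:
{"op": "jog_arm", "data": {
  "deltas": [
    [0, 0, 0, 0, 0, -0.035, 0.3],
    [0, 0, 0, 0, 0, -0.03, 0.3],
    [0, 0, 0, 0, 0, -0.02, 0.3],
    [0, 0, 0, 0, 0, 0, 0.3]
  ]
}}

```text
time: 14.8
position: [0.3355, -0.1543, 0.4062]
orientation: [-179.5, 34.9, -116.6]
wrist_force: [0.9, 0.3, -0.5]
grip_width: 0.0594
```

```bash
python3 - <<'E'
from meas import *
from rig import optics
R=tool(0,0);p=tcp(H0,R,.0);delta(p,R)
g=optics.grab_frame("side");f=optics.grab_frame("top")
crop(g,250,110,390,240,5,"pics/s7.png");cv2.imwrite("pics/t7.png",f["color"][...,::-1])
u,v,q=tbar(f,(330,165,375,212),.03,.065);rep(q,"T top");
u,v,q=tbar(g,(305,172,335,200),.02,.06);rep(q,"T side")
u,v,q=tbar(f,(280,215,350,270),.0,.02,90);rep(q,"H top")
u,v,q=tbar(g,(335,190,375,235),.0,.02,90);rep(q,"H side")
E
```

```text
t 14.8 turn [-0.57 -0.09 -0.03] shift cur axes [-1.000e-04 -8.810e-02  1.648e-01] shift tgt axes [ 0.0002 -0.0897  0.1639] F [ 0.9  0.3 -0.5] Ftool [-0.3 -0.7  0.8] w 0.0594 q [ -47.6    3.9  -33.7   65.8   32.5 -114.8]
T top 163 mean [ 0.241  -0.5437  0.0431] rect c [ 239.9 -544. ] size [17.9 64.5] axis deg -32.6
T side 70 mean [ 0.2471 -0.5437  0.0362] rect c [ 245.8 -542.3] size [10.4 57.7] axis deg -34.4
H top 117 mean [ 0.2459 -0.3696  0.0123] rect c [ 240.9 -369.7] size [77.2 11.8] axis deg 0.5
H side 31 mean [ 0.2503 -0.3665  0.007 ] rect c [ 243.6 -367.7] size [75.5  8.8] axis deg 0.1
```

View pics/s7.png

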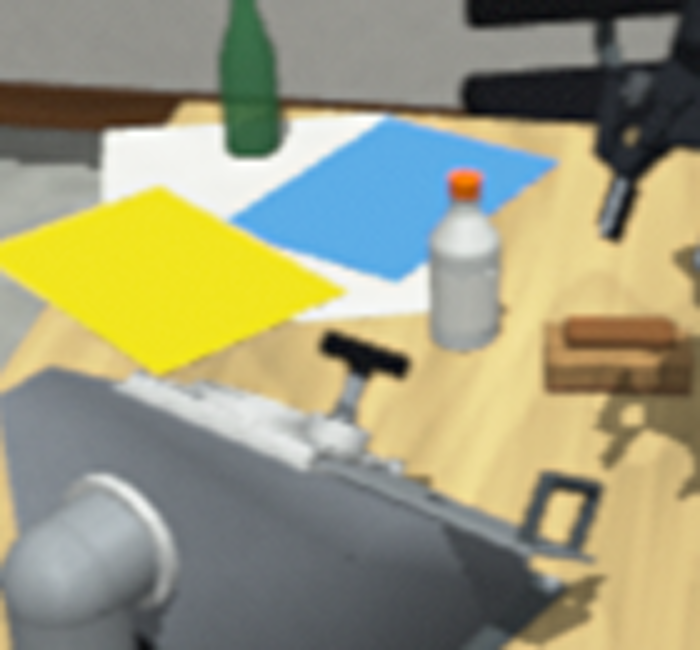

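View pics/t7.png

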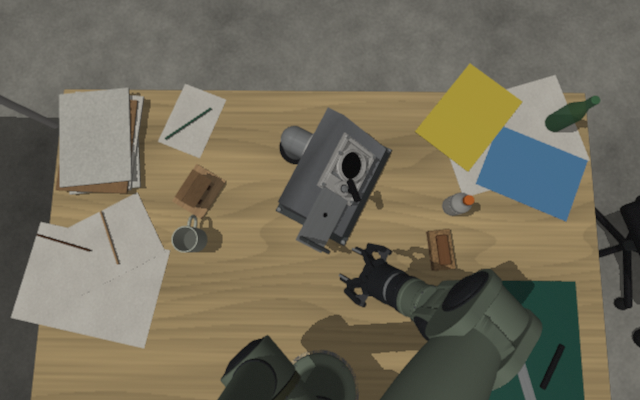

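Request:
{"op": "jog_arm", "data": {
  "deltas": [
    [0, 0, 0, 0, 0, 0, 0.3],
    [0, 0, 0, 0, 0, 0, 0.3]
  ]
}}

```text
time: 15.07
position: [0.3351, -0.1515, 0.4024]
orientation: [-179.9, 35.0, -116.6]
wrist_force: [0.6, 0.3, -0.6]
grip_width: 0.0604
```

```bash
python3 -c "
from rig import workorder
print(workorder.hand_in())"
```

```text
the job is handed in; nothing more can be done
None
```

The gate is open, the lock screw stays out by itself at its tight stop, and I handed the job in at about 15 s (no verdict is reported).

- **Lock screw:** I pulled it about 14 mm out, then turned it anticlockwise in one grip until the resisting torque rose to about 1.2 N m, and let go. The cameras then showed it 14–15 mm further out than at the start. The bar had turned about 167°, which is roughly 2.57 rad if the bar lies along the face's x axis at zero.
- **Gate:** I pulled it by the D handle until it met its stop, at about 12 N of pulling force. After release both cameras put the handle 87–88 mm from where it began.
- **Surroundings:** The gripper is well clear of the gate and screw, with wrist force under 1 N. In the last pictures the sanding block, glue bottle, mug and model stand where they started, judged by eye rather than measured.

**Disagreements:**
- The screw's position felt by the gripper differed from the camera's by about 3 mm; I corrected for this during the grip.
- The gripper read 10.5 mm on the 12 mm handle bar.
- The two cameras differed by about 1 mm on the screw's lift.

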